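Hold the bolt head against the loaded arm

ROBOT

A 7-joint arm with a two-finger parallel gripper is mounted at the origin on a cart in front of the work surface, level with it; the furniture and walls round the work are solid. World frame = base frame: x ahead of the robot, y to its left, z up, the work surface at z = 0. Lengths are in mm, angles in rad, forces in N, time in s.
With the tool pointing down it reaches from about 400 to 875 mm from the base axis. Payload 4.4 kg.
Tool frame: the origin (TCP) lies on the centre line of the jaws, within the pads' length; the fingertips stand 19 mm ahead of it and the grasp point (between the pads) is the TCP; z points along the fingers, y is the line along which they close (so a half turn about z gives the same grasp; the last joint's range is limited). The gripper opens to 85 mm and grips with 20 to 120 N. Pads are 22 mm wide; open, the fingers measure 114 mm over their backs; the gripper's body (76 mm by 85 mm) begins 54 mm behind the grasp point. The pads swing forward as they close: fully open they stand 13 mm farther back than shut.
Start: joints at [-1.312, 0.628, 0.038, 1.517, -0.027, 0.996, -0.02], TCP at [207.404, 616.037, 221.013] pointing down, gripper open.
Joint ranges: [-3.06, 3.06], [-0.37, 2.12], [-1.25, 1.32], [0.18, 2.47], [-1.1, 4.24], [0.23, 1.98], [-2.94, 2.94]. Speed limits (rad/s): [2.57, 2.57, 3.14, 3.14, 3.14, 3.14, 3.14].

INTERFACE

Orientations are given as [roll, pitch, yaw] about the fixed x, y, z axes, in that order (R = Rz(yaw) Ry(pitch) Rx(roll)).
In Python, from cell import ctrl, viewer, silhouettes gives the robot as it stands.
- The arm moves only by the shell command python3 -m creep 'ROWS'. ROWS is JSON, a list of rows, each an object with "jaw": the gripper command: -1 is shut, 1 is fully open, values between are in proportion; "xyz": the shift along the tool's x, y, z in mm, a list of three; "angular": the turn, a rotation vector about the tool's x, y, z in rad, a list of three. In form: [{"jaw": jaw, "xyz": [tx, ty, tz], "angular": [rx, ry, rz]}, ...]. A call has 1 to 12 rows; each row is the pose to reach, as a shift and turn from the pose commanded when the call began, along the tool's axes at that moment; what a row does not reach only later rows make up. A row lasts 1/8 s, in which the tool goes at most 62.5 mm and 10.7 degrees, less where a joint would pass 70% of its speed; a pose out of reach is approached as far as the arm can. A call with a gripper value outside its range is refused whole. The fingers move at their own pace and stop on an object; the grip force is fixed at half the most. Time passes only in rows, so rows that repeat a pose let the fingers close. It gives the time, the measured TCP pose, the force, the opening and the grip force at its end, in the units of the state.
- ctrl.read_state(): the state, without advancing time (a new reading comes with each control period).
- viewer.get_image(name): name is "side" or "top"; returns (picture, depth): 420x560x3 uint8, red, green, blue; 420x560 float32, mm along the optical axis (not along the pixel's ray), 0 where there is no reading.
- viewer.camera_model(name): a dict with "fx", "fy", "cx", "cy" (pixels), "T" (4x4, takes a point from camera to world coordinates). Camera axes: x right, y down, z forward; pixel columns grow to the right and rows downward; lengths in mm; the calibration is good to about 2 mm. A picture is of the moment at which its call begins. camera_model takes no time and is no camera call.
- ctrl.finish_job(): hands the job in; it is judged then, once.
Trained networks look in the newest picture that a camera, given by its name, has taken for a name from the list of things; names that differ only in an ending like _2 or _b are one class to them, and where a whole thing is asked for, a point or a joint stands for the part that bears it (a point fixed in the world has none). Each returns a list of dicts, best first, with "score" (0 to 1); they miss things now and then, are a little off and sometimes report something else, mostly with a low value. They report only what shows in the picture. A call takes as long as a camera call. They do not tell look-alikes from the thing itself.
- silhouettes(camera, target): "pixels" (420x560 bool, what is visible of it) and "xy" ([column, row] in pixels, amid what is visible of it).
The state is a dict: "clock": time; "qpos": joint angles; "qd": joint speeds; "tau": joint torques, N m; "eef_pos": TCP position; "tool_rot": TCP orientation; "force": force on the tool from outside, world axes, zero at the start; "torque": the same for the moment, N m; "width": finger opening in mm; "gripper_force": force on a finger pad.
Only numpy, scipy, OpenCV 4.12 (cv2) and the standard library are available. Lean on these libraries where they do the work, as an engineer would, in place of code of your own. Each camera call takes 0.05 s, during which the arm holds its last target. There are 200 camera calls.

TASK

Lift the brass test weight off the free-spinning parts turntable and stand it in the pan of the load arm on the front of the bracket, then let go so that the arm sinks under it. Then reach down into the narrow gap behind the bracket, grip the upright flats of the bolt's T-shaped head squarely so that the load arm comes up level, and finish while still holding the head so that the bolt cannot turn and the weight stays standing in the pan. Do not knock over the glue bottle that shares the turntable.

Things in the scene. Friction and masses are not known exactly. Their poses are not given: they have to be found in the camera images.
- weight_mid (a point): centre, 21 mm above the underside, of the loose brass test weight: an upright plain cylinder 36 mm in diameter and 34 mm tall with a 14 mm knob on top, 42 mm in all, about 150 g; grip the cylinder across its diameter. It stands off-centre on the turntable, its underside 20 mm above the bench
- turntable: round grey parts turntable 170 mm in diameter with a rim 4 mm above its floor, on a black foot; its disc spins freely on an upright axis through this origin, which lies on the bench at the centre; the disc's floor is 20 mm above it. Carries the weight, a glue bottle and a small plug, each about 50 mm from the axis
- glue_bottle: white glue bottle with a pointed nozzle, 24 mm across, 50 mm tall, standing on the turntable; origin at the centre of its underside, z up. To be left standing
- fixture: test fixture fixed to the bench; origin on the bench under its bracket's middle; x from front to rear, y along the bracket. Base 8 mm thick, x -50..75, y -58..58 mm. Bracket: upright plate x -3..3, y -35..35, top 88 mm high. Rear rail: plate x 47..53, y -56..56, top 67 high. The 44 mm gap between is open above and at both y ends. Bolt along x at y 0, 60 mm up: nut, load arm in front, head behind
- head_mid (a point): centre of the oblong steel T-head of the bolt behind the bracket: 12 mm wide, 32 mm tall, 20 mm long along the bolt; at fixture x 20, y 0, height 60 mm, 7 mm from the bracket (round 26 mm collar there) and 17 mm from the rear rail. x along the bolt, z its tall way; with the arm level its two tall flats stand upright and face fixture +y and -y: fingers from above closing along fixture y turn it so and hold it
- pan_floor (a point): centre of the floor of the load arm's pan. The dark bar (8 mm high) is clamped to the bolt in front of the bracket and turns with it; the pan is at its fixture -y end, 85 mm from the bolt's axis and 16.5 mm in front of the bracket's middle, a round counterweight at the other end. Pan 48 mm wide inside, 54 outside, wall 10 mm high over the floor; z points up out of it
- bolt (a joint): angle of bolt, head and load arm together about fixture x: 0 = arm level, T-head upright; positive = pan lower, stop at 0.15 (pan about 13 mm lower); other stop -0.25. Slight friction (0.03 N m): the empty arm stays where it is and yields to a light push; the weight (about 0.13 N m) takes it down to the stop unless the head is held
Things that resemble listed ones, but are neither listed nor needed, are in the scene too. Of the things shaped like the part that bears weight_mid, the brass one is meant.

How it is judged (in metres and radians):
On the way, in this order (a step that is already met when the one before it is completed fails the run):
1. the weight is lifted clear of the turntable in the fingers (z of weight_mid in the frame of turntable above 0.07 m and contact force between the fingers and weight above 1 N), for 0.1 s.
2. the weight stands in the pan, let go, and the load arm has sunk to its stop (distance between weight_mid and pan_floor below 0.03 m and angle between the z axis of weight and the z axis of pan_floor, either way round below 0.2 rad and contact force between the fingers and weight below 0.1 N and value of joint bolt above 0.12 rad), for 0.2 s.
At the end, for the whole second after the job is handed in: Fingers on the bolt head (over 4 N, grasp point within 32 mm of its centre), load arm level within 0.06 rad and still, weight standing in the pan (centre within 30 mm of the pan floor's centre, square to it within 0.2 rad), and the robot not touching the weight (value of joint bolt between -0.06 and 0.06 rad and velocity of joint bolt between -0.1 and 0.1 rad/s and contact force between the fingers and bolt_c0 above 4 N and distance between the grasp point and head_mid below 0.032 m and contact force between each of the fingers, the arm and weight below 0.1 N and distance between weight_mid and pan_floor below 0.03 m and angle between the z axis of weight and the z axis of pan_floor, either way round below 0.2 rad); the arm keeps its last pose, push and grip.
It fails at once if the glue bottle is knocked over (angle between glue_bottle's own z axis and vertical above 0.6 rad).
It also fails if it takes over 48 s, if anything falls off the work surface, if the arm or the gripper's body presses on something with over 40 N, if the wrist force passes 120 N, or if a joint passes its speed limit or range.

## Working session

There is one attempt and no reset: what is moved stays moved. The work goes in short steps, Python scripts to look and compute and a shell command to move; the robot and the scene stay as the last step left them, time stands still between calls to the robot, and variables do not carry over. Pictures are saved under pics/ and viewed, at most 10 in all, crops included, and the job is handed in when it is done.

```bash
ls; mkdir -p pics
python3 - <<'E'
from cell import ctrl, viewer, silhouettes
import cv2, numpy as np
s=ctrl.read_state(); print(s)
for n in("side","top"):
    p,d=viewer.get_image(n); cv2.imwrite(f"pics/{n}0.png",p[...,::-1]); np.save(f"pics/{n}0.npy",d)
    print(n,viewer.camera_model(n))
    for t in["weight_mid","turntable","glue_bottle","fixture","head_mid","pan_floor"]:
        for r in silhouettes(n,t)[:4]:
            m=r["pixels"]; print(t,round(r["score"],2),np.round(r["xy"]),m.sum(),np.round(np.median(d[m]),0))
E
```

```text
pics
{'clock': 0.0, 'qpos': array([-1.31182377,  0.62931537,  0.03845504,  1.51838376, -0.02699939,
        0.99630188, -0.02002409]), 'qd': array([ 1.89055440e-03, -2.65204442e-04, -7.44761545e-04,  2.24330218e-04,
       -9.75678559e-05, -1.19702812e-04, -9.09576828e-04]), 'tau': array([ 2.94164802e-04, -5.63383055e+01,  1.22607987e+00, -1.93447638e+01,
        1.09308408e-02,  1.04409605e-02,  1.09200380e-05]), 'eef_pos': array([207.18330152, 615.40931976, 220.10424722]), 'tool_rot': array([-3.13970294e+00,  3.19859208e-05,  2.81678543e+00]), 'force': array([ 0.41217758, -0.08552785,  0.13689891]), 'torque': array([-0.01098906,  0.01508992, -0.0003683 ]), 'gripper_force': 0.0, 'width': 85.31603659816598}
side {'fx': 425.9701087238982, 'fy': 425.9701087238982, 'cx': 277.40123469039423, 'cy': 206.732895861536, 'T': array([[ 9.99902245e-01, -3.63198406e-03,  1.35022002e-02,
         5.18753264e+02],
       [-1.38558162e-02, -3.86909231e-01,  9.22013700e-01,
        -1.34029491e+03],
       [ 1.87538684e-03, -9.22110652e-01, -3.86921733e-01,
         5.74980094e+02],
       [ 0.000000
[... 279 characters left out ...]
. 189.] 202 1515.0
pan_floor 0.6 [273. 185.] 313 1543.0
top {'fx': 403.73871187132215, 'fy': 403.73871187132215, 'cx': 282.3078451421711, 'cy': 214.83950062531676, 'T': array([[ 6.56873109e-03, -9.93158185e-01,  1.16591904e-01,
         3.71333527e+02],
       [-9.99888414e-01, -8.08770327e-03, -1.25597965e-02,
        -1.70446839e+02],
       [ 1.34168254e-02, -1.16496392e-01, -9.93100488e-01,
         1.15529373e+03],
       [ 0.00000000e+00,  0.00000000e+00,  0.00000000e+00,
         1.00000000e+00]])}
weight_mid 0.63 [425. 218.] 176 1134.0
turntable 0.69 [314. 215.] 2557 1144.0
fixture 0.57 [173. 205.] 2047 1148.0
head_mid 0.88 [187. 208.] 559 1109.0
pan_floor 0.86 [188. 207.] 576 1111.0
```

```bash
cd pics; python3 -c "
import cv2
a=cv2.imread('side0.png');b=cv2.imread('top0.png')
cv2.imwrite('v1.png',cv2.resize(b[130:310,90:460],(800,389),interpolation=3))
cv2.imwrite('v2.png',cv2.resize(a[140:340,180:370],(570,600),interpolation=3))"
```

```text
(no output)
```

View pics/v1.png

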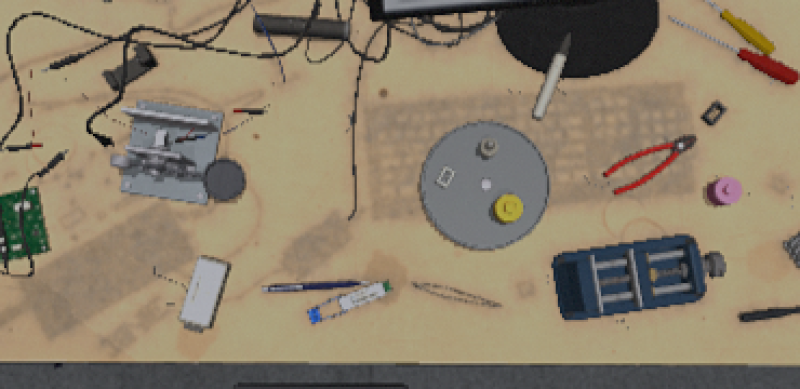

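View pics/v2.png

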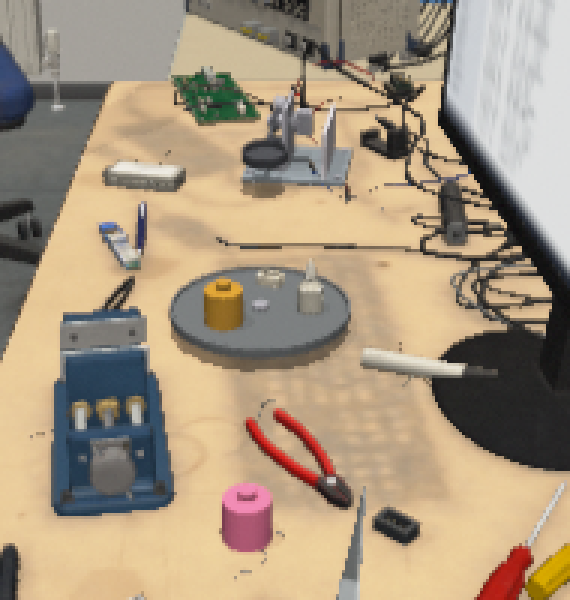

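The top view shows the brass weight at about (326,226), the bottle at (315,198) and the turntable axis at (315,215). The fixture is around (170,205), with its dark pan at about (194,213). The pink weight on the right is the decoy.

```bash
cat > h.py <<'E'
import numpy as np, cv2
from cell import ctrl, viewer, silhouettes
def cloud(n,d):
    c=viewer.camera_model(n); v,u=np.mgrid[:420,:560]
    P=np.stack([(u-c["cx"])/c["fx"]*d,(v-c["cy"])/c["fy"]*d,d],-1)
    W=P@c["T"][:3,:3].T+c["T"][:3,3]; W[d<=0]=np.nan
    return W
def proj(n,p):
    c=viewer.camera_model(n); q=np.linalg.inv(c["T"])@np.r_[p,1]
    return q[0]/q[2]*c["fx"]+c["cx"],q[1]/q[2]*c["fy"]+c["cy"]
E
python3 - <<'E'
from h import *
for n in("top","side"):
    im=cv2.imread(f"pics/{n}0.png"); W=cloud(n,np.load(f"pics/{n}0.npy")); h=cv2.cvtColor(im,cv2.COLOR_BGR2HSV)
    y=(h[...,0]>15)&(h[...,0]<32)&(h[...,1]>190)
    k,l,st,ce=cv2.connectedComponentsWithStats(y.astype(np.uint8))
    for i in range(1,k):
        if st[i,4]>40:
            w=W[l==i]; print(n,"yellow",st[i],np.nanmedian(w,0).round(1),np.nanpercentile(w,[3,97],axis=0).round(0).tolist())
            t=w[w[:,2]>48]; print("  top",len(t),(np.nanpercentile(t,[2,98],axis=0)).round(1).tolist() if len(t) else 0)
W=cloud("top",np.load("pics/top0.npy"))
Z=W[...,2]
print("bench z",np.nanmedian(Z[240:270,230:280]))
print("table floor",np.nanmedian(Z[225:235,300:310]))
# disc extents
m=(Z>14)&(np.hypot(np.indices(Z.shape)[1]-315,np.indices(Z.shape)[0]-215)<45)
w=W[m]; lo=w[w[:,2]<32]; (cx,cy),r=cv2.minEnclosingCircle(lo[:,:2].astype(np.float32)); print("disc",cx,cy,r)
# glue
g=W[190:207,307:323].reshape(-1,3); g=g[g[:,2]>40]; print("glue",np.median(g,0),np.percentile(g,[2,98],axis=0).round(0).tolist())
np.set_printoptions(linewidth=250)
print(Z[172:228:1,138:208:2].round(0).astype(int))
E
```

```text
top yellow [424 135  24  21 146] [ 712.6 -631.7   16.7] [[689.0, -658.0, 9.0], [741.0, -602.0, 22.0]]
  top 0 0
side yellow [248 234  12  16 102] [ 468.3 -315.1   48.7] [[457.0, -321.0, 23.0], [484.0, -299.0, 60.0]]
  top 52 [[457.1, -321.3, 48.8], [484.3, -297.5, 62.3]]
side yellow [355 317  25  23 233] [ 708.6 -648.4   16. ] [[686.0, -667.0, 8.0], [741.0, -609.0, 22.0]]
  top 0 0
bench z 1.2814086150840467
table floor 20.448984051985008
disc 524.9940185546875 -288.4476318359375 108.52130889892578
glue [ 549.65987532 -276.71236411   48.3190619 ] [[541.0, -289.0, 42.0], [561.0, -267.0, 72.0]]
[[ 2 -2  2 ...  3  4  1]
 [ 0  1 -1 ...  1 -2 -2]
 [ 3  2  1 ... -2  0  1]
 ...
 [ 1  0  0 ... -2  4  1]
 [ 0  3  1 ...  4  5  2]
 [ 1  2  4 ...  2  4  0]]<stdin>:20: RuntimeWarning: invalid value encountered in cast
```

Run:
```python
from h import *
W=cloud("top",np.load("pics/top0.npy")); Z=W[...,2]
v,u=np.indices(Z.shape)
w=W[(np.hypot(u-326,v-226)<14)&(Z>48)]; print("weight",len(w),np.median(w,0).round(1),cv2.minEnclosingCircle(w[:,:2].astype(np.float32)), cv2.boundingRect(w[:,:2].astype(np.float32)))
d=W[(np.hypot(u-315,v-215)<45)&(Z>14)&(Z<30)]
d=d[np.hypot(*(d[:,:2]-np.median(d[:,:2],0)).T)<95]
print("disc",cv2.minEnclosingCircle(d[:,:2].astype(np.float32)),np.percentile(d,[.5,99.5],axis=0).round(0).tolist())
w=W[(np.hypot(u-315,v-198)<8)&(Z>40)]; print("glue",cv2.minEnclosingCircle(w[:,:2].astype(np.float32)))
F=(u>125)&(u<210)&(v>165)&(v<235)
for a,b in((5,12),(62,73),(82,94)):
    w=W[F&(Z>a)&(Z<b)]; (c,s,an)=cv2.minAreaRect(w[:,:2].astype(np.float32)); print(a,b,len(w),c,s,an)
    c=w[:,:2].mean(0); U=np.linalg.svd(w[:,:2]-c)[2][0]; t=(w[:,:2]-c)@U; print("   pca",c.round(1),U.round(3),np.degrees(np.arctan2(U[1],U[0])).round(1),t.min().round(0),t.max().round(0))
vis=np.clip(Z*2.5,0,255)[160:240,120:215]; vis=np.nan_to_num(vis).astype(np.uint8)
im=cv2.imread("pics/top0.png")[160:240,120:215]
o=np.hstack([cv2.resize(im,None,fx=4.2,fy=6*.7,interpolation=2),cv2.resize(cv2.applyColorMap(vis,cv2.COLORMAP_JET),None,fx=4.2,fy=4.2,interpolation=0)]); print(o.shape)
cv2.imwrite("pics/v3.png",o)
```

```text
weight 131 [ 471.2 -301.4   54.9] ((471.91705322265625, -302.18243408203125), 17.5696964263916) (454, -319, 34, 35)
disc ((505.1152038574219, -275.35894775390625), 84.88214874267578) [[423.0, -357.0, 15.0], [586.0, -195.0, 29.0]]
glue ((551.9641723632812, -278.01385498046875), 12.097771644592285)
5 12 1118 (548.7212524414062, 145.1126708984375) (196.31015014648438, 239.72666931152344) 1.3788963556289673
   pca [546.8 137.4] [-0.724  0.69 ] 136.4 -140.0 147.0
62 73 240 (554.4180297851562, 164.9873504638672) (161.18692016601562, 80.57318878173828) 79.4163589477539
   pca [553.8 144.6] [ 0.615 -0.788] -52.0 -61.0 67.0
82 94 69 (531.8983154296875, 162.4169464111328) (109.0920639038086, 27.30249786376953) 76.48320770263672
   pca [535.4 144.5] [-0.159 -0.987] -99.1 -71.0 38.0
(336, 798, 3)
```

View pics/v3.png

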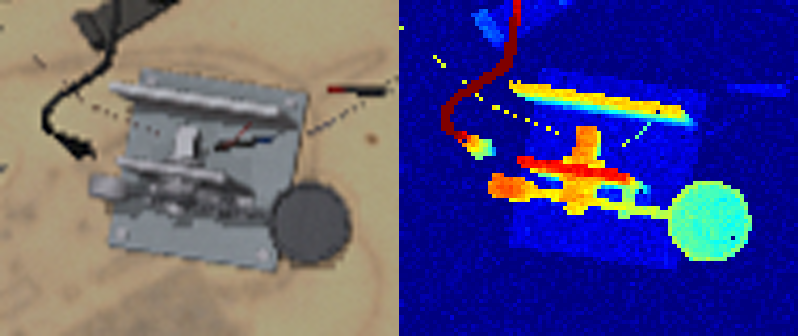

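The right panel is a height map. The rail is the yellow line at the top, the bracket the red line, the T-head the stub at about px (164,193), and the pan the cyan disc at about (193,212). A raised cable runs by the fixture's left end.

Run:
```python
from h import *
W=cloud("top",np.load("pics/top0.npy")); Z=W[...,2]
v,u=np.indices(Z.shape)
def box(u0,u1,v0,v1,a,b):
    return W[(u>=u0)&(u<=u1)&(v>=v0)&(v<=v1)&(Z>a)&(Z<b)]
def line(nm,w):
    c=w[:,:2].mean(0); U=np.linalg.svd(w[:,:2]-c)[2][0]; U*=-np.sign(U[1]); 
    t=(w[:,:2]-c)@U; n=np.array([-U[1],U[0]]); k=(w[:,:2]-c)@n
    mid=c+U*(np.percentile(t,1)+np.percentile(t,99))/2
    print(nm,len(w),"mid",mid.round(1),"yaw",np.degrees(np.arctan2(U[1],U[0])+np.pi/2).round(1),"len",np.ptp(t).round(0),"wid",np.percentile(k,[3,97]).round(1),"z",np.median(w[:,2]).round(0))
line("rail",box(145,191,177,192,60,76)); line("rail+",box(145,191,177,192,63,72)); line("brk",box(147,180,194,206,82,95)); line("brk+",box(147,180,194,206,84,95))
b=box(145,195,175,226,4,13)[:,:2].astype(np.float32); print("base",cv2.minAreaRect(b))
p=box(182,206,200,225,35,60); print("pan",cv2.minEnclosingCircle(p[:,:2].astype(np.float32)),np.percentile(p,[2,50,98],axis=0).round(1).tolist())
c=p[:,:2].mean(0); q=p[np.hypot(*(p[:,:2]-c).T)<19]; A=np.c_[q[:,:2]-c,np.ones(len(q))]; print("pan plane",np.linalg.lstsq(A,q[:,2],rcond=None)[0])
h=box(160,170,189,196,68,90); print("head",np.median(h,0),np.percentile(h,[2,98],axis=0).round(1).tolist())
k=box(130,150,155,178,30,300); print("cable",len(k),np.percentile(k,[5,50,95],axis=0).round(0).tolist())
k=box(130,146,178,200,15,300); print("cable end",len(k),np.percentile(k,[5,50,95],axis=0).round(0).tolist())
k=box(140,147,200,210,30,300); print("cw",np.percentile(k,[5,50,95],axis=0).round(0).tolist())
```

```text
rail 118 mid [581.1 133.9] yaw -6.5 len 112.0 wid [-22.1   6.7] z 67.0
rail+ 100 mid [583.5 133.6] yaw -6.6 len 112.0 wid [-14.5   4.1] z 67.0
brk 64 mid [534.9 140.5] yaw -8.1 len 68.0 wid [-2.8  3. ] z 88.0
brk+ 62 mid [534.9 140.7] yaw -8.3 len 68.0 wid [-2.7  3. ] z 88.0
base ((547.267333984375, 138.1434783935547), (145.3458251953125, 142.9996337890625), 0.4004059135913849)
pan ((506.6190490722656, 62.127071380615234), 28.529590606689453) [[482.1, 36.3, 38.7], [507.5, 61.8, 45.3], [530.9, 84.5, 57.5]]
pan plane [-3.66801093e-03  1.43959710e-01  4.41798006e+01]
head [554.8011227  136.14966727  76.04144437] [[546.3, 130.8, 71.8], [563.3, 142.9, 80.5]]
cable 64 [[585.0, 172.0, 84.0], [611.0, 177.0, 111.0], [654.0, 184.0, 132.0]]
cable end 92 [[550.0, 183.0, 48.0], [558.0, 206.0, 114.0], [584.0, 213.0, 143.0]]
cw [[518.0, 179.0, 70.0], [524.0, 186.0, 78.0], [532.0, 196.0, 82.0]]
```

Run:
```python
from h import *
W=cloud("top",np.load("pics/top0.npy"))
S=cloud("side",np.load("pics/side0.npy"))
for n,w in(("top",W),("side",S)):
    w=w.reshape(-1,3); m=(w[:,0]>480)&(w[:,0]<640)&(w[:,1]>20)&(w[:,1]<260)&(w[:,2]>92)&(w[:,2]<500); q=w[m]
    print(n,len(q)); q=q[np.argsort(q[:,1])]; print(q[::max(1,len(q)//45)].round(0).astype(int).tolist())
    v,u=np.unravel_index(np.where(m)[0],(420,560)); print(u.min(),u.max(),v.min(),v.max())
im=cv2.imread("pics/side0.png")[150:220,240:320]; cv2.imwrite("pics/v4.png",cv2.resize(im,(640,560),interpolation=2))
```

```text
top 100
[[538, 153, 95], [603, 171, 115], [597, 172, 119], [610, 173, 111], [603, 173, 118], [596, 174, 122], [599, 174, 121], [616, 174, 107], [592, 175, 118], [588, 175, 126], [627, 175, 97], [615, 176, 111], [594, 176, 123], [591, 176, 122], [603, 176, 115], [618, 176, 109], [625, 176, 101], [597, 177, 121], [621, 177, 107], [609, 177, 112], [624, 177, 106], [593, 178, 124], [638, 179, 96], [628, 179, 101], [636, 180, 93], [581, 182, 134], [584, 183, 132], [578, 184, 136], [584, 185, 133], [576, 187, 142], [581, 187, 133], [580, 188, 138], [572, 191, 136], [578, 192, 135], [571, 193, 143], [565, 195, 146], [571, 196, 143], [563, 197, 147], [569, 199, 142], [560, 200, 144], [558, 201, 141], [558, 203, 142], [557, 204, 133], [556, 205, 124], [553, 206, 113], [553, 207, 96], [553, 208, 115], [554, 208, 120], [556, 208, 127], [553, 210, 100]]
130 155 161 198
side 56
[[602, 169, 112], [617, 169, 108], [609, 170, 112], [591, 170, 123], [591, 170, 120], [636, 171, 96], [621, 172, 104], [594, 172, 119], [591, 172, 127], [606, 173, 111], [606, 173, 115], [613, 174, 107], [610, 174, 107], [632, 174, 99], [598, 174, 118], [598, 174, 115], [621, 175, 99], [617, 175, 103], [625, 175, 99], [595, 176, 122], [587, 176, 122], [602, 177, 114], [584, 178, 125], [587, 178, 125], [632, 179, 94], [629, 179, 98], [584, 180, 128], [625, 181, 101], [629, 182, 93], [580, 182, 132], [576, 182, 139], [587, 184, 127], [565, 186, 146], [584, 186, 130], [576, 186, 134], [573, 188, 137], [580, 189, 133], [562, 193, 140], [569, 194, 144], [573, 194, 140], [569, 195, 139], [562, 201, 141], [558, 201, 138], [555, 202, 102], [555, 204, 121], [558, 205, 133], [555, 206, 117], [555, 206, 113], [555, 206, 128], [558, 208, 128], [558, 208, 140], [555, 209, 104], [555, 209, 124], [555, 212, 95], [555, 212, 107], [551, 214, 95]]
280 303 154 168
```

View pics/v4.png

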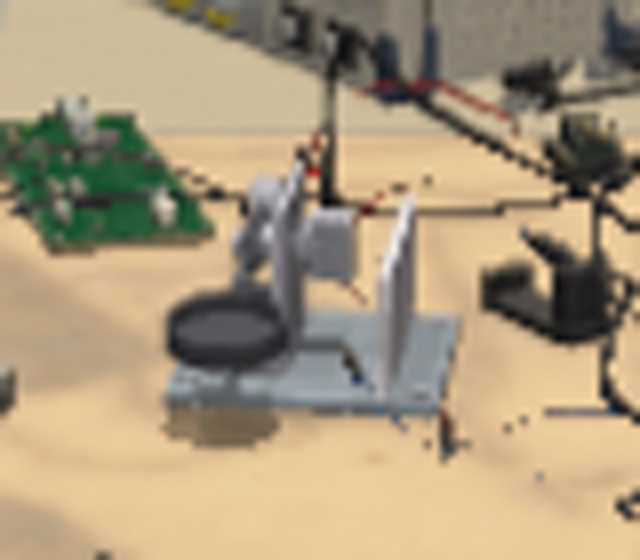

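The side view shows the pan below level, so the arm has already sunk. The black cable arches at about (330,190), just past the bracket's far end.

```bash
cat >> h.py <<'E'
from scipy.spatial.transform import Rotation as R
def go(x,y,z,yaw,tilt=0.,ax=None):
    """tool shift and rotvec to reach world pose; tilt about world horizontal axis at angle ax"""
    s=ctrl.read_state(); R0=R.from_euler('xyz',s["tool_rot"]); R1=R.from_euler('xyz',[np.pi,0,yaw])
    if tilt: R1=R.from_rotvec(tilt*np.array([np.cos(ax),np.sin(ax),0]))*R1
    print("t",round(s["clock"],2),"xyz",R0.inv().apply(np.array([x,y,z])-s["eef_pos"]).round(1).tolist(),"ang",(R0.inv()*R1).as_rotvec().round(3).tolist(),"q7",s["qpos"][6].round(2),"F",s["force"].round(1),"w",round(s["width"],1))
E
python3 -c "
from h import *
go(480,150,250,2.0)"
```

```text
t 0.7 xyz [-407.1, -354.7, -29.0] ang [0.0, -0.0, 0.817] q7 -0.02 F [0.1 0.4 0.4] w 84.9
```

```bash
python3 -m creep '[{"jaw":1,"xyz":[-407,-355,-29],"angular":[0,0,0.817]},{"jaw":1,"xyz":[-407,-355,-29],"angular":[0,0,0.817]},{"jaw":1,"xyz":[-407,-355,-29],"angular":[0,0,0.817]},{"jaw":1,"xyz":[-407,-355,-29],"angular":[0,0,0.817]},{"jaw":1,"xyz":[-407,-355,-29],"angular":[0,0,0.817]},{"jaw":1,"xyz":[-407,-355,-29],"angular":[0,0,0.817]},{"jaw":1,"xyz":[-407,-355,-29],"angular":[0,0,0.817]},{"jaw":1,"xyz":[-407,-355,-29],"angular":[0,0,0.817]},{"jaw":1,"xyz":[-407,-355,-29],"angular":[0,0,0.817]},{"jaw":1,"xyz":[-407,-355,-29],"angular":[0,0,0.817]},{"jaw":1,"xyz":[-407,-355,-29],"angular":[0,0,0.817]},{"jaw":1,"xyz":[-407,-355,-29],"angular":[0,0,0.817]}]'; python3 -c "
from h import *
go(471.7,-302,170,.67)"
```

```text
clock: 2.2
eef_pos: [479.1, 151.3, 249.9]
tool_rot: [-3.141, -0.001, 2.002]
force: [0.8, 0.1, -0.4]
width: 84.9
gripper_force: 0.0
t 2.2 xyz [-408.7, -196.3, 79.6] ang [-0.001, -0.0, 1.332] q7 0.24 F [ 0.8  0.1 -0.4] w 84.9
```

```bash
python3 -m creep '[{"jaw":1,"xyz":[-409,-196,80],"angular":[0,0,1.332]},{"jaw":1,"xyz":[-409,-196,80],"angular":[0,0,1.332]},{"jaw":1,"xyz":[-409,-196,80],"angular":[0,0,1.332]},{"jaw":1,"xyz":[-409,-196,80],"angular":[0,0,1.332]},{"jaw":1,"xyz":[-409,-196,80],"angular":[0,0,1.332]},{"jaw":1,"xyz":[-409,-196,80],"angular":[0,0,1.332]},{"jaw":1,"xyz":[-409,-196,80],"angular":[0,0,1.332]},{"jaw":1,"xyz":[-409,-196,80],"angular":[0,0,1.332]},{"jaw":1,"xyz":[-409,-196,80],"angular":[0,0,1.332]},{"jaw":1,"xyz":[-409,-196,80],"angular":[0,0,1.332]},{"jaw":1,"xyz":[-409,-196,80],"angular":[0,0,1.332]},{"jaw":1,"xyz":[-409,-196,80],"angular":[0,0,1.332]}]'
python3 - <<'E'
from h import *
# is the weight still where it was (side view)?
p,d=viewer.get_image("side"); h=cv2.cvtColor(p,cv2.COLOR_RGB2HSV); W=cloud("side",d)
y=(h[...,0]>15)&(h[...,0]<32)&(h[...,1]>190); y[:,350:]=0
w=W[y]; w=w[(w[:,2]>15)&(w[:,2]<70)]; print(len(w),np.nanmedian(w,0),np.nanpercentile(w,[2,98],axis=0).round(1).tolist())
cv2.imwrite("pics/side1.png",p[...,::-1])
go(471.7,-302,51,.67)
E
```

```text
clock: 3.7
eef_pos: [472.2, -302.5, 170.2]
tool_rot: [-3.141, -0.001, 0.67]
force: [0.0, -0.1, 0.0]
width: 85.5
gripper_force: 0.0
72 [ 468.01719443 -314.82021761   48.65094752] [[457.1, -320.7, 23.7], [484.2, -296.1, 60.0]]
t 3.75 xyz [0.1, -0.9, 119.2] ang [-0.0, -0.001, -0.001] q7 0.1 F [-0.8  0.  -0.7] w 85.5
```

```bash
python3 -m creep '[{"jaw":1,"xyz":[0,-1,30],"angular":[0,0,0]},{"jaw":1,"xyz":[0,-1,60],"angular":[0,0,0]},{"jaw":1,"xyz":[0,-1,90],"angular":[0,0,0]},{"jaw":1,"xyz":[0,-1,108],"angular":[0,0,0]},{"jaw":1,"xyz":[0,-1,119],"angular":[0,0,0]},{"jaw":1,"xyz":[0,-1,119],"angular":[0,0,0]},{"jaw":0.5,"xyz":[0,-1,119],"angular":[0,0,0]},{"jaw":0.2,"xyz":[0,-1,119],"angular":[0,0,0]},{"jaw":0,"xyz":[0,-1,119],"angular":[0,0,0]},{"jaw":-0.2,"xyz":[0,-1,119],"angular":[0,0,0]},{"jaw":-0.4,"xyz":[0,-1,119],"angular":[0,0,0]},{"jaw":-1,"xyz":[0,-1,119],"angular":[0,0,0]}]' && python3 -m creep '[{"jaw":-1,"xyz":[0,0,0],"angular":[0,0,0]},{"jaw":-1,"xyz":[0,0,0],"angular":[0,0,0]},{"jaw":-1,"xyz":[0,0,0],"angular":[0,0,0]}]'
```

```text
clock: 5.25
eef_pos: [471.1, -302.9, 51.1]
tool_rot: [-3.141, -0.0, 0.668]
force: [-2.2, 0.8, 16.4]
width: 8.9
gripper_force: 8.9
clock: 5.62
eef_pos: [471.7, -303.8, 51.8]
tool_rot: [3.14, -0.0, 0.667]
force: [-0.3, -0.2, 5.7]
width: 0.2
gripper_force: 2.8
```

Run:
```python
from h import *
o=[]
for n,(a,b,c,e) in(("side",(210,275,230,320)),("top",(180,260,265,375))):
    p,d=viewer.get_image(n); np.save(f"pics/{n}2.npy",d); cv2.imwrite(f"pics/{n}2.png",p[...,::-1])
    o.append(cv2.resize(p[a:b,c:e,::-1],(400,300),interpolation=2))
cv2.imwrite("pics/v5.png",np.hstack(o))
```

```text
(no output)
```

View pics/v5.png

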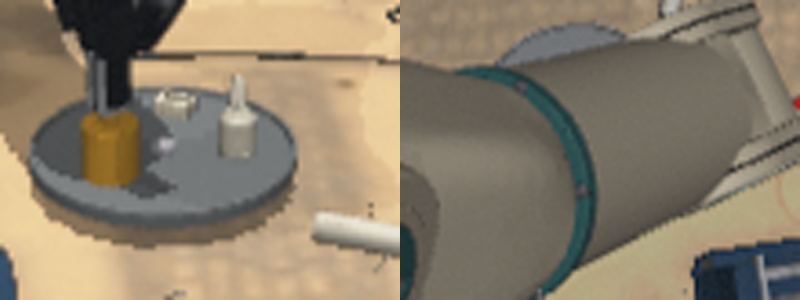

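The weight still stands, at about (110,148) in the left panel. The shut fingers are behind it or on top of it, and the bottle is upright. I'll measure where the weight is now.

Run:
```python
from h import *
for f in("side0","side2"):
    p=cv2.imread(f"pics/{f}.png"); h=cv2.cvtColor(p,cv2.COLOR_BGR2HSV); 
    W=cloud("side",np.load(f"pics/{f}.npy"))
    y=(h[...,0]>12)&(h[...,0]<32)&(h[...,1]>150)&(h[...,2]>60); y[:,350:]=0;y[:225]=0;y[260:]=0
    w=W[y]; w=w[(w[:,2]>15)&(w[:,2]<75)&(w[:,1]<-250)]
    v,u=np.where(y)
    s=w[(w[:,2]>25)&(w[:,2]<45)]; t=w[w[:,2]>50]
    print(f,len(w),"px",u.min(),u.max(),v.min(),v.max(),"side x",np.percentile(s[:,0],[2,98]),"front y",np.percentile(s[:,1],[2,50]),"top",np.percentile(t,[2,98],axis=0).round(0).tolist())
print(proj("side",[471.7,-303.8,33]), proj("side",[471.7,-303.8,54]))
W=cloud("side",np.load("pics/side2.npy"))
w=W[200:238,235:262].reshape(-1,3); w=w[(w[:,2]>25)&(w[:,2]<100)&(w[:,1]<-200)&(w[:,1]>-400)]; w=w[np.argsort(w[:,2])]; print(w[::max(1,len(w)//40)].round(0).astype(int).tolist())
```

```text
side0 191 px 248 260 233 249 side x [454.01700607 486.66754769] front y [-322.6642848  -317.11251321] top [[454.0, -321.0, 50.0], [486.0, -292.0, 63.0]]
side2 172 px 248 260 235 249 side x [456.82005915 486.80788874] front y [-325.58387132 -318.48497764] top [[457.0, -323.0, 50.0], [487.0, -296.0, 57.0]]
(np.float64(254.57033958425896), np.float64(242.90558449637382)) (np.float64(254.42445311183832), np.float64(236.02795363396547))
[[438, -227, 25], [468, -307, 53], [459, -296, 53], [484, -303, 54], [481, -297, 54], [457, -298, 54], [459, -292, 55], [478, -293, 55], [463, -311, 55], [466, -313, 56], [474, -311, 57], [474, -311, 60], [471, -310, 63], [479, -308, 65], [466, -314, 68], [471, -312, 70], [477, -314, 71], [474, -315, 72], [460, -308, 74], [471, -316, 75], [482, -312, 76], [477, -315, 78], [485, -311, 78], [463, -313, 80], [477, -315, 81], [460, -305, 82], [482, -312, 82], [466, -315, 83], [479, -310, 84], [485, -313, 86], [474, -316, 87], [477, -317, 88], [464, -313, 89], [463, -310, 90], [482, -314, 92], [477, -316, 93], [467, -318, 94], [461, -308, 95], [477, -315, 95], [480, -311, 96], [482, -314, 98], [485, -310, 99]]
```

```bash
python3 -m creep '[{"jaw":-1,"xyz":[0,0,-30],"angular":[0,0,0]},{"jaw":-1,"xyz":[0,0,-60],"angular":[0,0,0]},{"jaw":-1,"xyz":[0,0,-60],"angular":[0,0,0]},{"jaw":-1,"xyz":[0,0,-60],"angular":[0,0,0]}]'
python3 - <<'E'
from h import *
def tip():
    p,d=viewer.get_image("side"); W=cloud("side",d)
    w=W[170:250,225:290].reshape(-1,3); w=w[(w[:,2]>60)&(w[:,2]<130)&(w[:,1]<-240)&(w[:,1]>-370)]; print(len(w),"minz",np.percentile(w[:,2],[0,1,3,6]).round(0),ctrl.read_state()["eef_pos"],ctrl.read_state()["width"]); 
    t=w[w[:,2]<np.percentile(w[:,2],10)]; print(np.percentile(t,[2,50,98],axis=0).round(0).tolist())
    return p
p=tip(); cv2.imwrite("pics/v6.png",cv2.resize(p[170:270,210:310,::-1],(500,500),interpolation=2))
E
```

```text
clock: 6.22
eef_pos: [470.8, -302.4, 110.4]
tool_rot: [-3.14, 0.0, 0.668]
force: [-0.2, -0.4, 0.2]
width: 0.3
gripper_force: 0.0
49 minz [60. 60. 61. 61.] [ 470.58113879 -302.29733868  110.07592067] -0.08138768337194052
[[469.0, -311.0, 60.0], [476.0, -310.0, 61.0], [555.0, -281.0, 61.0]]
```

View pics/v6.png

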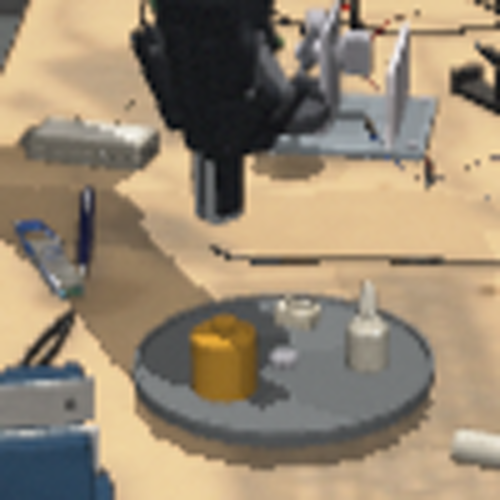

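The shut fingertips show at about (218,220) in this crop. That is well above the weight and higher than the reported TCP would put them. I'll measure the offset.

Run:
```python
from h import *
p,d=viewer.get_image("side"); W=cloud("side",d)
for v in range(205,220):
    print(v,[tuple(int(round(x)) if x==x else -1 for x in W[v,u]) for u in (250,252,254,256,258)], p[v,253])
s=ctrl.read_state(); print(s["eef_pos"],s["tool_rot"],s["qpos"])
```

```text
205 [(462, -313, 149), (467, -312, 149), (473, -318, 151), (478, -311, 148), (483, -307, 146)] [22 25 25]
206 [(462, -309, 144), (467, -312, 146), (473, -315, 147), (478, -314, 147), (483, -313, 146)] [21 22 22]
207 [(462, -310, 142), (467, -315, 144), (473, -319, 146), (478, -310, 142), (483, -306, 141)] [22 24 26]
208 [(462, -310, 139), (467, -311, 140), (473, -318, 143), (478, -320, 143), (483, -309, 139)] [26 29 32]
209 [(462, -310, 137), (467, -312, 137), (473, -314, 138), (478, -311, 137), (483, -307, 135)] [40 40 43]
210 [(462, -310, 134), (467, -313, 135), (473, -314, 135), (478, -311, 134), (483, -308, 132)] [29 28 31]
211 [(462, -308, 130), (467, -312, 131), (472, -315, 133), (478, -312, 131), (483, -309, 130)] [19 22 24]
212 [(462, -308, 127), (467, -311, 128), (472, -315, 130), (478, -313, 129), (482, -299, 123)] [37 39 41]
213 [(461, -306, 123), (467, -316, 127), (472, -312, 126), (477, -305, 123), (473, -20, -2)] [74 75 76]
214 [(446, -35, 1), (467, -314, 124), (472, -307, 121), (466, -31, -1), (473, -29, -1)] [ 98  99 100]
215 [(447, -41, 0), (453, -38, -1), (460, -44, 1), (466, -39, -1), (473, -38, -1)] [176 156 127]
216 [(447, -51, 1), (453, -46, -1), (460, -49, 0), (467, -48, 0), (474, -54, 2)] [209 179 138]
217 [(447, -60, 1), (454, -57, 0), (460, -53, -2), (467, -59, 1), (473, -54, -2)] [209 178 138]
218 [(448, -64, 0), (454, -60, -2), (461, -65, 0), (467, -65, 0), (474, -67, 1)] [194 167 133]
219 [(448, -71, -1), (456, -97, 11), (461, -74, 0), (467, -70, -1), (474, -74, 1)] [124 110  92]
[ 470.46784263 -302.34498551  109.94031176] [-3.13956270e+00  5.77742387e-04  6.67815600e-01] [ 0.17359504  0.719106    0.55455807  1.8848674  -0.56739917  0.70160369
  0.1605126 ]
```

Touching the 62 mm knob at a reported z of 52 and the depth image agree: the tips are about 10 mm above the reported z, so the z reading is about 30 mm low. I'll correct for that and grip again lower.

```bash
python3 -m creep '[{"jaw":1,"xyz":[0,0,0],"angular":[0,0,0]},{"jaw":1,"xyz":[0,0,0],"angular":[0,0,0]},{"jaw":1,"xyz":[0,0,0],"angular":[0,0,0]},{"jaw":1,"xyz":[0,0,0],"angular":[0,0,0]},{"jaw":1,"xyz":[0,0,0],"angular":[0,0,0]},{"jaw":1,"xyz":[0,0,0],"angular":[0,0,0]}]'
python3 - <<'E'
from h import *
p,d=viewer.get_image("side"); cv2.imwrite("pics/side3.png",p[...,::-1])
h=cv2.cvtColor(p,cv2.COLOR_RGB2HSV); W=cloud("side",d)
y=(h[...,0]>12)&(h[...,0]<32)&(h[...,1]>150)&(h[...,2]>60); y[:,350:]=0;y[:225]=0;y[260:]=0
w=W[y]; w=w[(w[:,2]>15)&(w[:,2]<75)&(w[:,1]<-250)]
s=w[(w[:,2]>25)&(w[:,2]<45)]; t=w[w[:,2]>50]
print("side x",np.percentile(s[:,0],[2,98]),"front y",np.percentile(s[:,1],[2,50]),"top",np.percentile(t,[2,98],axis=0).round(0).tolist())
m=np.zeros(W.shape[:2],bool); m[150:250,200:310]=1
f=W[m&(W[...,1]<-220)&(W[...,1]>-390)&(W[...,2]>80)&(W[...,2]<200)&(p.max(-1)<110)]
for a in range(90,160,5):
    q=f[(f[:,2]>=a)&(f[:,2]<a+5)]
    if len(q): print(a,len(q),np.percentile(q[:,0],[0,50,100]).round(0),np.percentile(q[:,1],[0,50,100]).round(0))
go(471.8,-303.5,18,.67)
E
```

```text
clock: 7.08
eef_pos: [471.1, -303.0, 111.0]
tool_rot: [3.142, -0.0, 0.668]
force: [0.2, 0.2, -0.4]
width: 85.4
gripper_force: 0.0
side x [456.79005172 486.79846998] front y [-323.42781438 -318.15276722] top [[457.0, -322.0, 51.0], [487.0, -293.0, 62.0]]
130 1 [438. 438. 438.] [-271. -271. -271.]
135 16 [436. 450. 507.] [-344. -276. -264.]
140 22 [433. 448. 504.] [-348. -272. -263.]
145 25 [434. 494. 509.] [-352. -344. -264.]
150 30 [434. 452. 510.] [-352. -277. -262.]
155 31 [434. 452. 509.] [-353. -276. -259.]
t 7.12 xyz [0.2, 0.9, 93.0] ang [-0.0, -0.0, -0.002] q7 0.16 F [-0.5  0.   0.3] w 85.2
```

```bash
python3 -m creep '[{"jaw":1,"xyz":[0,1,30],"angular":[0,0,0]},{"jaw":1,"xyz":[0,1,60],"angular":[0,0,0]},{"jaw":1,"xyz":[0,1,80],"angular":[0,0,0]},{"jaw":1,"xyz":[0,1,93],"angular":[0,0,0]},{"jaw":1,"xyz":[0,1,93],"angular":[0,0,0]},{"jaw":0.5,"xyz":[0,1,93],"angular":[0,0,0]},{"jaw":0.2,"xyz":[0,1,93],"angular":[0,0,0]},{"jaw":0,"xyz":[0,1,93],"angular":[0,0,0]},{"jaw":-0.2,"xyz":[0,1,93],"angular":[0,0,0]},{"jaw":-1,"xyz":[0,1,93],"angular":[0,0,0]},{"jaw":-1,"xyz":[0,1,93],"angular":[0,0,0]},{"jaw":-1,"xyz":[0,1,93],"angular":[0,0,0]}]'
```

```text
clock: 8.62
eef_pos: [472.0, -303.9, 18.7]
tool_rot: [3.141, -0.001, 0.668]
force: [-0.1, 0.6, 4.2]
width: 33.3
gripper_force: 59.1
```

```bash
python3 -m creep '[{"jaw":-1,"xyz":[0,0,-20],"angular":[0,0,0]},{"jaw":-1,"xyz":[0,0,-50],"angular":[0,0,0]},{"jaw":-1,"xyz":[0,0,-90],"angular":[0,0,0]},{"jaw":-1,"xyz":[0,0,-130],"angular":[0,0,0]},{"jaw":-1,"xyz":[0,0,-130],"angular":[0,0,0]},{"jaw":-1,"xyz":[0,0,-130],"angular":[0,0,0]}]'
python3 - <<'E'
from h import *
p,d=viewer.get_image("side"); cv2.imwrite("pics/v7.png",cv2.resize(p[150:270,200:320,::-1],(500,500),interpolation=2))
h=cv2.cvtColor(p,cv2.COLOR_RGB2HSV); W=cloud("side",d)
y=(h[...,0]>12)&(h[...,0]<32)&(h[...,1]>150)&(h[...,2]>60)&(W[...,1]<-270)&(W[...,1]>-350)&(W[...,2]>60); 
w=W[y]; print(len(w),np.percentile(w,[1,5,50,95,99],axis=0).round(0).tolist())
go(506.5,60.5,148,1.43)
E
```

```text
clock: 9.38
eef_pos: [471.3, -302.9, 147.2]
tool_rot: [-3.14, 0.0, 0.668]
force: [0.4, 0.4, -2.0]
width: 33.5
gripper_force: 59.8
117 [[455.0, -322.0, 151.0], [455.0, -320.0, 151.0], [465.0, -317.0, 171.0], [474.0, -302.0, 187.0], [483.0, -292.0, 191.0]]
t 9.43 xyz [252.9, -263.2, -0.7] ang [-0.003, -0.0, -0.762] q7 0.13 F [-0.4  1.  -1.9] w 33.5
```

View pics/v7.png

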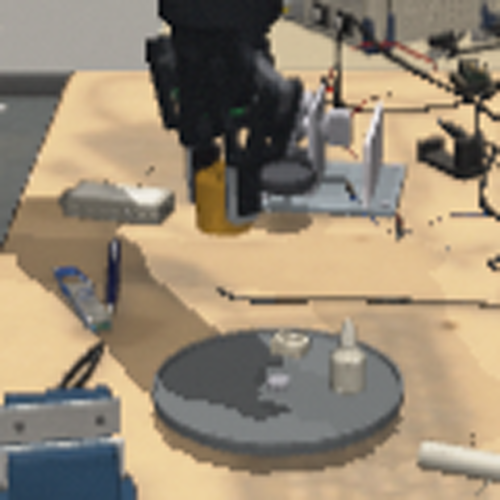

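The weight is held upright at about (212,198) in the crop, and the bottle and plug still stand on the turntable. Next I carry it over the pan.

```bash
python3 -m creep '[{"jaw":-1,"xyz":[253,-263,-1],"angular":[0,0,-0.762]},{"jaw":-1,"xyz":[253,-263,-1],"angular":[0,0,-0.762]},{"jaw":-1,"xyz":[253,-263,-1],"angular":[0,0,-0.762]},{"jaw":-1,"xyz":[253,-263,-1],"angular":[0,0,-0.762]},{"jaw":-1,"xyz":[253,-263,-1],"angular":[0,0,-0.762]},{"jaw":-1,"xyz":[253,-263,-1],"angular":[0,0,-0.762]},{"jaw":-1,"xyz":[253,-263,-1],"angular":[0,0,-0.762]},{"jaw":-1,"xyz":[253,-263,-1],"angular":[0,0,-0.762]},{"jaw":-1,"xyz":[253,-263,-1],"angular":[0,0,-0.762]},{"jaw":-1,"xyz":[253,-263,-1],"angular":[0,0,-0.762]},{"jaw":-1,"xyz":[253,-263,-1],"angular":[0,0,-0.762]}]'
cat >> h.py <<'E'
def brass(ylo,yhi,zlo=30):
    p,d=viewer.get_image("side"); h=cv2.cvtColor(p,cv2.COLOR_RGB2HSV); W=cloud("side",d)
    y=(h[...,0]>12)&(h[...,0]<32)&(h[...,1]>150)&(h[...,2]>50)&(W[...,1]<yhi)&(W[...,1]>ylo)&(W[...,2]>zlo)&(W[...,0]>440)&(W[...,0]<560)
    w=W[y]; v,u=np.where(y); print("brass",len(w),"px",u.min(),u.max(),v.min(),v.max(),np.percentile(w,[1,5,50,95,99],axis=0).round(0).tolist())
    # pan dark
    g=(W[...,1]<110)&(W[...,1]>20)&(W[...,2]>30)&(W[...,2]<66)&(W[...,0]>470)&(W[...,0]<545)&(p.max(-1)<110)
    q=W[g]; v,u=np.where(g); print("pan",len(q),"px",u.min(),u.max(),v.min(),v.max(),np.percentile(q,[1,5,50,95,99],axis=0).round(0).tolist())
    return p
E
python3 - <<'E'
from h import *
p=brass(0,120,100); cv2.imwrite("pics/side5.png",p[...,::-1])
go(506.5,60.5,60,1.43)
E
```

```text
clock: 10.8
eef_pos: [507.5, 58.6, 149.0]
tool_rot: [-3.142, 0.0, 1.428]
force: [-0.1, -0.2, -1.9]
width: 33.1
gripper_force: 59.9
brass 112 px 263 272 152 164 [[490.0, 37.0, 151.0], [490.0, 39.0, 153.0], [507.0, 46.0, 171.0], [521.0, 57.0, 185.0], [521.0, 65.0, 191.0]]
pan 142 px 261 275 182 196 [[482.0, 29.0, 37.0], [485.0, 34.0, 39.0], [508.0, 64.0, 47.0], [531.0, 92.0, 56.0], [531.0, 108.0, 59.0]]
t 10.85 xyz [1.5, -1.3, 89.1] ang [0.0, -0.0, -0.001] q7 0.08 F [ 0.1  0.3 -0.9] w 33.2
```

```bash
python3 -m creep '[{"jaw":-1,"xyz":[1.5,-1,30],"angular":[0,0,0]},{"jaw":-1,"xyz":[1.5,-1,60],"angular":[0,0,0]},{"jaw":-1,"xyz":[1.5,-1,80],"angular":[0,0,0]},{"jaw":-1,"xyz":[1.5,-1,87],"angular":[0,0,0]},{"jaw":-1,"xyz":[1.5,-1,87],"angular":[0,0,0]},{"jaw":-1,"xyz":[1.5,-1,87],"angular":[0,0,0]}]'
python3 - <<'E'
from h import *
p=brass(0,120,50); cv2.imwrite("pics/v8.png",cv2.resize(p[150:220,235:315,::-1],(640,560),interpolation=2))
go(506.5,60.5,46,1.43)
E
```

```text
clock: 11.6
eef_pos: [507.4, 61.0, 62.8]
tool_rot: [3.14, -0.0, 1.43]
force: [0.3, 0.3, -0.9]
width: 33.4
gripper_force: 60.0
brass 105 px 264 272 175 188 [[493.0, 41.0, 66.0], [493.0, 41.0, 67.0], [507.0, 48.0, 86.0], [520.0, 60.0, 103.0], [520.0, 68.0, 107.0]]
pan 127 px 261 275 184 196 [[482.0, 33.0, 36.0], [485.0, 34.0, 39.0], [506.0, 60.0, 46.0], [531.0, 88.0, 54.0], [531.0, 105.0, 57.0]]
t 11.65 xyz [-0.7, -0.8, 16.8] ang [0.002, -0.0, -0.0] q7 0.16 F [-0.5  0.5 -0.5] w 32.9
```

View pics/v8.png

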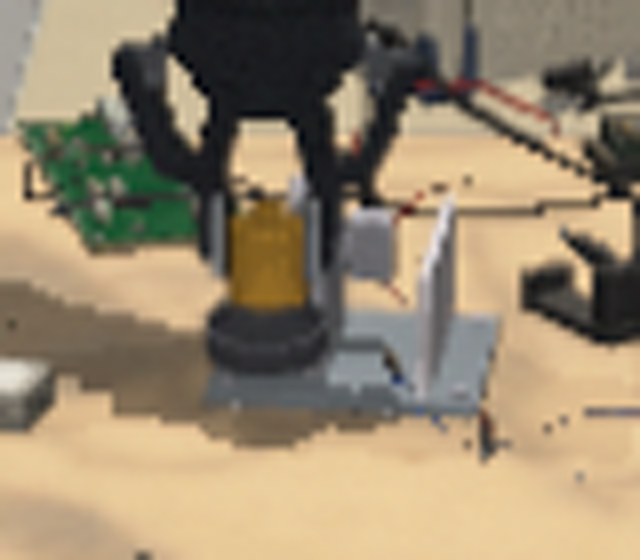

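The held weight is upright and centred over the pan at (267,335), with the fingertips above the pan wall. I'll lower it and release gently.

```bash
python3 -m creep '[{"jaw":-1,"xyz":[0,0,6],"angular":[0,0,0]},{"jaw":-1,"xyz":[0,0,11],"angular":[0,0,0]},{"jaw":-1,"xyz":[0,0,15],"angular":[0,0,0]},{"jaw":-1,"xyz":[0,0,17],"angular":[0,0,0]},{"jaw":-1,"xyz":[0,0,17],"angular":[0,0,0]},{"jaw":-1,"xyz":[0,0,17],"angular":[0,0,0]}]'; python3 -c "
from h import *
brass(0,120,40)"
```

```text
clock: 12.4
eef_pos: [506.8, 61.0, 45.0]
tool_rot: [3.141, 0.0, 1.43]
force: [0.4, -0.0, -0.5]
width: 33.2
gripper_force: 60.0
brass 97 px 263 272 181 192 [[489.0, 39.0, 48.0], [492.0, 41.0, 49.0], [506.0, 49.0, 68.0], [517.0, 63.0, 81.0], [520.0, 68.0, 86.0]]
pan 86 px 261 275 187 196 [[482.0, 30.0, 37.0], [482.0, 32.0, 38.0], [506.0, 44.0, 47.0], [531.0, 66.0, 64.0], [531.0, 75.0, 65.0]]
```

```bash
python3 -m creep '[{"jaw":-1,"xyz":[0,0,1],"angular":[0,0,0]},{"jaw":-1,"xyz":[0,0,2],"angular":[0,0,0]},{"jaw":-1,"xyz":[0,0,2],"angular":[0,0,0]},{"jaw":-0.15,"xyz":[0,0,2],"angular":[0,0,0]},{"jaw":-0.05,"xyz":[0,0,2],"angular":[0,0,0]},{"jaw":0.1,"xyz":[0,0,2],"angular":[0,0,0]},{"jaw":0.4,"xyz":[0,0,2],"angular":[0,0,0]},{"jaw":0.4,"xyz":[0,0,2],"angular":[0,0,0]}]'
python3 - <<'E'
from h import *
p=brass(0,120,40); cv2.imwrite("pics/v9.png",cv2.resize(p[150:220,235:315,::-1],(640,560),interpolation=2))
go(506.5,60.5,46,1.43)
E
```

```text
clock: 13.45
eef_pos: [506.7, 61.1, 42.9]
tool_rot: [-3.141, 0.0, 1.43]
force: [-0.3, -0.1, 0.4]
width: 59.7
gripper_force: 0.0
brass 95 px 263 272 182 192 [[492.0, 38.0, 47.0], [492.0, 39.0, 50.0], [506.0, 45.0, 68.0], [520.0, 60.0, 80.0], [520.0, 64.0, 84.0]]
pan 92 px 259 279 182 196 [[481.0, 30.0, 38.0], [482.0, 34.0, 38.0], [510.0, 44.0, 47.0], [531.0, 104.0, 63.0], [541.0, 108.0, 64.0]]
t 13.5 xyz [-0.6, -0.1, -3.1] ang [-0.0, 0.0, -0.0] q7 0.18 F [ 0.2  0.1 -0.3] w 60.1
```

View pics/v9.png

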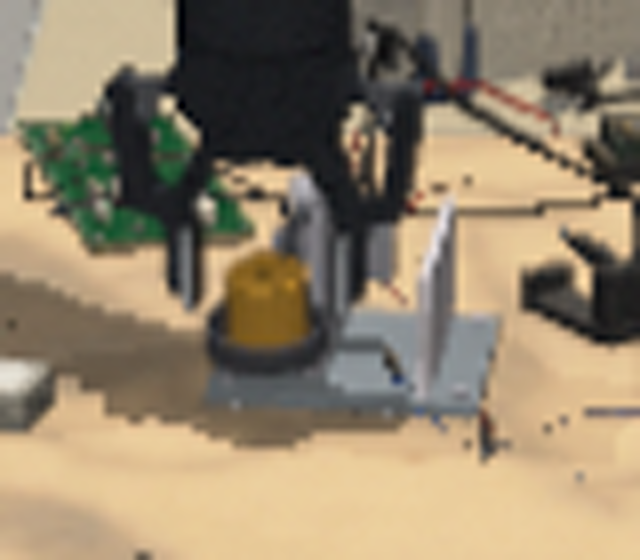

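The weight stands in the pan at about (267,300), tilted with the sunk arm, and the fingers are clear of it. I'll rise, then go over to the head.

```bash
python3 -m creep '[{"jaw":0.4,"xyz":[0,0,-20],"angular":[0,0,0]},{"jaw":0.4,"xyz":[0,0,-60],"angular":[0,0,0]},{"jaw":0.4,"xyz":[0,0,-110],"angular":[0,0,0]},{"jaw":0.3,"xyz":[0,0,-150],"angular":[0,0,0]},{"jaw":0.1,"xyz":[0,0,-150],"angular":[0,0,0]},{"jaw":-0.05,"xyz":[0,0,-150],"angular":[0,0,0]}]'; python3 -c "
from h import *
brass(0,120,40)
go(554.5,138,170,2.998)"
```

```text
clock: 14.25
eef_pos: [506.1, 61.3, 192.5]
tool_rot: [-3.141, -0.0, 1.43]
force: [0.7, 0.6, -0.4]
width: 40.5
gripper_force: 0.0
brass 99 px 263 272 181 192 [[489.0, 37.0, 48.0], [492.0, 38.0, 50.0], [506.0, 46.0, 69.0], [520.0, 63.0, 83.0], [520.0, 65.0, 85.0]]
pan 86 px 261 275 183 196 [[482.0, 31.0, 36.0], [482.0, 33.0, 38.0], [508.0, 43.0, 47.0], [531.0, 98.0, 59.0], [531.0, 110.0, 63.0]]
t 14.3 xyz [82.9, 37.5, 21.9] ang [-0.002, -0.001, -1.568] q7 0.04 F [0.2 0.2 0.6] w 40.5
```

```bash
python3 -m creep '[{"jaw":-0.05,"xyz":[83,37,10],"angular":[0,0,-0.18]},{"jaw":-0.05,"xyz":[83,37,10],"angular":[0,0,-0.36]},{"jaw":-0.05,"xyz":[83,37,10],"angular":[0,0,-0.54]},{"jaw":-0.05,"xyz":[83,37,10],"angular":[0,0,-0.72]},{"jaw":-0.05,"xyz":[83,37,10],"angular":[0,0,-0.9]},{"jaw":-0.05,"xyz":[83,37,10],"angular":[0,0,-1.08]},{"jaw":-0.05,"xyz":[83,37,10],"angular":[0,0,-1.26]},{"jaw":-0.05,"xyz":[83,37,10],"angular":[0,0,-1.44]},{"jaw":-0.05,"xyz":[83,37,10],"angular":[0,0,-1.568]},{"jaw":-0.05,"xyz":[83,37,10],"angular":[0,0,-1.568]},{"jaw":-0.05,"xyz":[83,37,10],"angular":[0,0,-1.568]}]'
python3 - <<'E'
from h import *
p,d=viewer.get_image("side"); W=cloud("side",d)
dark=p.max(-1)<100
m=dark&(W[...,0]>500)&(W[...,0]<620)&(W[...,1]>60)&(W[...,1]<200)&(W[...,2]>150)&(W[...,2]<340)
q=W[m]
for a in range(180,330,10):
    r=q[(q[:,2]>=a)&(q[:,2]<a+10)]
    if len(r): print(a,len(r),"x",np.percentile(r[:,0],[2,50,98]).round(0),"y",np.percentile(r[:,1],[2,50,98]).round(0))
go(554.5,138,90,2.998)
E
```

```text
clock: 15.68
eef_pos: [554.5, 137.8, 182.1]
tool_rot: [-3.141, -0.002, 2.995]
force: [-0.1, -0.1, 0.3]
width: 40.7
gripper_force: 0.0
190 10 x [542. 550. 567.] y [108. 115. 161.]
200 17 x [542. 552. 567.] y [102. 108. 160.]
210 20 x [542. 552. 567.] y [ 99. 106. 160.]
220 17 x [542. 552. 567.] y [101. 109. 158.]
230 20 x [539. 552. 567.] y [ 89. 103. 166.]
240 32 x [537. 551. 571.] y [ 82.  92. 174.]
250 17 x [535. 555. 569.] y [ 80.  84. 141.]
260 33 x [534. 551. 574.] y [ 76.  81. 153.]
270 34 x [534. 553. 574.] y [ 72.  80. 153.]
280 31 x [534. 554. 573.] y [ 65.  77. 142.]
290 53 x [534. 554. 573.] y [ 69. 110. 169.]
300 25 x [538. 551. 568.] y [ 88. 102. 158.]
310 22 x [541. 551. 567.] y [ 94. 102. 128.]
320 60 x [518. 553. 588.] y [ 95. 105. 130.]
t 15.72 xyz [0.0, 0.2, 92.3] ang [-0.001, -0.001, -0.002] q7 1.16 F [ 0.3 -0.   0.2] w 40.5
```

```bash
python3 -m creep '[{"jaw":-0.05,"xyz":[0,0,30],"angular":[0,0,0]},{"jaw":-0.05,"xyz":[0,0,55],"angular":[0,0,0]},{"jaw":-0.05,"xyz":[0,0,75],"angular":[0,0,0]},{"jaw":-0.05,"xyz":[0,0,87],"angular":[0,0,0]},{"jaw":-0.05,"xyz":[0,0,87],"angular":[0,0,0]}]';python3 -m creep '[{"jaw":-0.05,"xyz":[0,0,2],"angular":[0,0,0]},{"jaw":-0.05,"xyz":[0,0,4],"angular":[0,0,0]}]';python3 -m creep '[{"jaw":-0.05,"xyz":[0,0,1.5],"angular":[0,0,0]},{"jaw":-0.05,"xyz":[0,0,3],"angular":[0,0,0]}]'
```

```text
clock: 16.35
eef_pos: [554.5, 138.0, 95.3]
tool_rot: [-3.141, -0.001, 2.997]
force: [0.1, -0.2, -0.1]
width: 40.9
gripper_force: 0.0
clock: 16.6
eef_pos: [555.6, 138.2, 92.7]
tool_rot: [3.141, 0.001, 2.998]
force: [-0.3, 0.4, 0.2]
width: 40.4
gripper_force: 0.0
clock: 16.85
eef_pos: [555.1, 138.1, 89.1]
tool_rot: [3.141, 0.0, 2.998]
force: [0.2, -0.4, -0.0]
width: 40.3
gripper_force: 0.0
```

Run:
```python
from h import *
p,d=viewer.get_image("side"); cv2.imwrite("pics/v10.png",cv2.resize(p[140:220,240:320,::-1],(600,600),interpolation=2))
brass(0,120,40); go(554.5,138,44,2.998)
```

```text
brass 101 px 263 272 181 192 [[489.0, 36.0, 48.0], [492.0, 39.0, 51.0], [506.0, 47.0, 69.0], [520.0, 58.0, 82.0], [520.0, 66.0, 86.0]]
pan 87 px 261 275 182 196 [[482.0, 30.0, 37.0], [482.0, 33.0, 38.0], [506.0, 43.0, 47.0], [531.0, 104.0, 60.0], [531.0, 108.0, 64.0]]
t 16.95 xyz [0.5, -0.1, 44.9] ang [-0.0, -0.0, -0.0] q7 1.17 F [-0.5 -0.   0.1] w 40.7
```

View pics/v10.png

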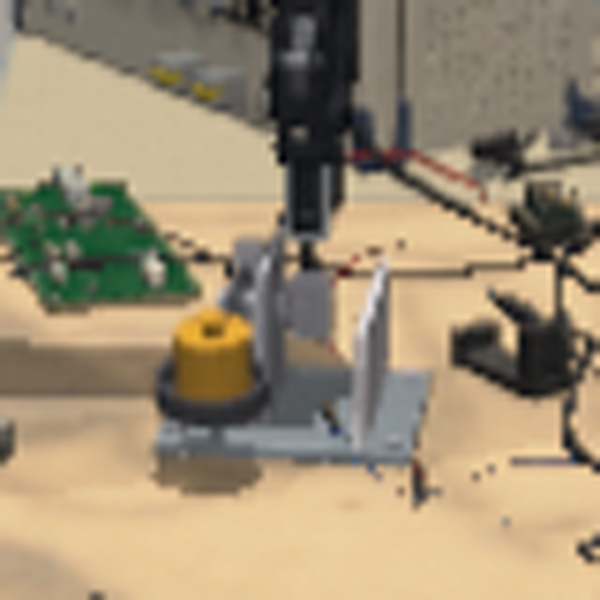

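The fingers line up over the head at (308,235), with the weight standing at (212,355). I'll go down gently and watch the force near the cable.

```bash
python3 -m creep '[{"jaw":-0.05,"xyz":[0,0,2],"angular":[0,0,0]},{"jaw":-0.05,"xyz":[0,0,4],"angular":[0,0,0]},{"jaw":-0.05,"xyz":[0,0,6],"angular":[0,0,0]}]' | grep -E "eef|force"
```

```text
eef_pos: [555.0, 138.0, 82.8]
force: [0.8, 0.4, -0.0]
gripper_force: 0.0
```

```bash
python3 -m creep '[{"jaw":-0.05,"xyz":[0,0,1.5],"angular":[0,0,0]},{"jaw":-0.05,"xyz":[0,0,3],"angular":[0,0,0]}]' | grep -E "eef|force"
```

```text
eef_pos: [555.0, 138.0, 79.9]
force: [-0.5, 0.2, 0.3]
gripper_force: 0.0
```

```bash
python3 -m creep '[{"jaw":-0.05,"xyz":[0,0,1.5],"angular":[0,0,0]},{"jaw":-0.05,"xyz":[0,0,3],"angular":[0,0,0]}]' | grep -E "eef|force"
```

```text
eef_pos: [555.0, 138.0, 76.9]
force: [0.5, -0.0, 0.6]
gripper_force: 0.0
```

```bash
python3 -m creep '[{"jaw":-0.05,"xyz":[0,0,1.5],"angular":[0,0,0]},{"jaw":-0.05,"xyz":[0,0,3],"angular":[0,0,0]}]' | grep -E "eef|force"
```

```text
eef_pos: [555.0, 138.0, 73.9]
force: [0.4, -0.2, -0.8]
gripper_force: 0.0
```

```bash
python3 -m creep '[{"jaw":-0.05,"xyz":[0,0,1.5],"angular":[0,0,0]},{"jaw":-0.05,"xyz":[0,0,3],"angular":[0,0,0]}]' | grep -E "eef|force"
```

```text
eef_pos: [555.0, 138.0, 70.9]
force: [0.6, -0.1, -0.8]
gripper_force: 0.0
```

```bash
python3 -m creep '[{"jaw":-0.05,"xyz":[0,0,1.5],"angular":[0,0,0]},{"jaw":-0.05,"xyz":[0,0,3],"angular":[0,0,0]}]' | grep -E "eef|force"
```

```text
eef_pos: [555.0, 138.0, 67.9]
force: [0.5, 0.3, 0.6]
gripper_force: 0.0
```

```bash
python3 -m creep '[{"jaw":-0.05,"xyz":[0,0,1.5],"angular":[0,0,0]},{"jaw":-0.05,"xyz":[0,0,3],"angular":[0,0,0]}]' | grep -E "eef|force"
```

```text
eef_pos: [555.0, 138.0, 64.9]
force: [0.1, 0.5, 0.0]
gripper_force: 0.0
```

```bash
python3 -m creep '[{"jaw":-0.05,"xyz":[0,0,2],"angular":[0,0,0]},{"jaw":-0.05,"xyz":[0,0,4],"angular":[0,0,0]}]' | grep -E "eef|force"
```

```text
eef_pos: [555.0, 138.0, 60.9]
force: [0.1, -0.5, 0.2]
gripper_force: 0.0
```

```bash
python3 -m creep '[{"jaw":-0.05,"xyz":[0,0,2],"angular":[0,0,0]},{"jaw":-0.05,"xyz":[0,0,4],"angular":[0,0,0]}]' | grep -E "eef|force"
```

```text
eef_pos: [555.0, 138.0, 56.9]
force: [0.2, 0.6, -0.3]
gripper_force: 0.0
```

```bash
python3 -m creep '[{"jaw":-0.05,"xyz":[0,0,2],"angular":[0,0,0]},{"jaw":-0.05,"xyz":[0,0,4],"angular":[0,0,0]}]' | grep -E "eef|force"
```

```text
eef_pos: [555.0, 138.0, 52.9]
force: [0.9, -1.0, -0.7]
gripper_force: 0.0
```

```bash
python3 -m creep '[{"jaw":-0.05,"xyz":[0,0,2],"angular":[0,0,0]},{"jaw":-0.05,"xyz":[0,0,4],"angular":[0,0,0]}]' | grep -E "eef|force"
```

```text
eef_pos: [555.0, 138.0, 48.9]
force: [-0.0, 0.7, -0.3]
gripper_force: 0.0
```

```bash
python3 -m creep '[{"jaw":-0.05,"xyz":[0,0,2],"angular":[0,0,0]},{"jaw":-0.05,"xyz":[0,0,4],"angular":[0,0,0]}]' | grep -E "eef|force"
```

```text
eef_pos: [555.0, 138.0, 44.8]
force: [-0.2, 0.3, 0.5]
gripper_force: 0.0
```

```bash
python3 -m creep '[{"jaw":-0.05,"xyz":[0,0,2],"angular":[0,0,0]},{"jaw":-0.05,"xyz":[0,0,4],"angular":[0,0,0]},{"jaw":-0.3,"xyz":[0,0,4],"angular":[0,0,0]},{"jaw":-0.45,"xyz":[0,0,4],"angular":[0,0,0]},{"jaw":-0.5,"xyz":[0,0,4],"angular":[0,0,0]},{"jaw":-0.53,"xyz":[0,0,4],"angular":[0,0,0]},{"jaw":-0.56,"xyz":[0,0,4],"angular":[0,0,0]},{"jaw":-0.58,"xyz":[0,0,4],"angular":[0,0,0]},{"jaw":-0.6,"xyz":[0,0,4],"angular":[0,0,0]},{"jaw":-0.62,"xyz":[0,0,4],"angular":[0,0,0]},{"jaw":-0.64,"xyz":[0,0,4],"angular":[0,0,0]},{"jaw":-0.66,"xyz":[0,0,4],"angular":[0,0,0]}]'; python3 -c "
from h import *
brass(0,120,40)"
```

```text
clock: 21.58
eef_pos: [555.2, 138.2, 41.1]
tool_rot: [3.141, 0.0, 2.998]
force: [1.8, 0.7, -0.2]
width: 14.7
gripper_force: 10.0
brass 101 px 263 272 181 192 [[489.0, 35.0, 49.0], [492.0, 38.0, 50.0], [506.0, 46.0, 69.0], [520.0, 60.0, 83.0], [520.0, 64.0, 86.0]]
pan 87 px 261 275 182 196 [[482.0, 32.0, 36.0], [482.0, 33.0, 38.0], [506.0, 44.0, 47.0], [531.0, 108.0, 61.0], [531.0, 109.0, 64.0]]
```

```bash
python3 -m creep '[{"jaw":-0.67,"xyz":[0,0,0],"angular":[0,0,0]},{"jaw":-0.68,"xyz":[0,0,0],"angular":[0,0,0]},{"jaw":-0.69,"xyz":[0,0,0],"angular":[0,0,0]},{"jaw":-0.7,"xyz":[0,0,0],"angular":[0,0,0]},{"jaw":-0.72,"xyz":[0,0,0],"angular":[0,0,0]},{"jaw":-0.74,"xyz":[0,0,0],"angular":[0,0,0]},{"jaw":-0.78,"xyz":[0,0,0],"angular":[0,0,0]},{"jaw":-0.85,"xyz":[0,0,0],"angular":[0,0,0]},{"jaw":-1,"xyz":[0,0,0],"angular":[0,0,0]},{"jaw":-1,"xyz":[0,0,0],"angular":[0,0,0]}]'; python3 -c "
from h import *
brass(0,120,40)"
```

```text
clock: 22.88
eef_pos: [555.2, 138.3, 41.2]
tool_rot: [3.141, 0.0, 2.998]
force: [1.7, 1.4, 5.4]
width: 11.2
gripper_force: 58.6
brass 94 px 263 272 178 189 [[489.0, 37.0, 61.0], [492.0, 39.0, 63.0], [506.0, 47.0, 79.0], [520.0, 64.0, 93.0], [520.0, 69.0, 96.0]]
pan 74 px 261 275 183 193 [[482.0, 26.0, 49.0], [482.0, 30.0, 51.0], [506.0, 41.0, 58.0], [531.0, 85.0, 64.0], [531.0, 107.0, 65.0]]
```

```bash
python3 -m creep '[{"jaw":-1,"xyz":[0,0,0],"angular":[0,0,0]},{"jaw":-1,"xyz":[0,0,0],"angular":[0,0,0]},{"jaw":-1,"xyz":[0,0,0],"angular":[0,0,0]}]'; python3 -c "
from h import *
brass(0,120,40)
print(ctrl.finish_job())"
```

```text
clock: 23.3
eef_pos: [555.3, 138.3, 41.2]
tool_rot: [3.141, 0.0, 2.998]
force: [1.7, 2.7, 5.4]
width: 11.0
gripper_force: 58.6
brass 94 px 263 272 178 189 [[489.0, 36.0, 61.0], [492.0, 38.0, 63.0], [506.0, 47.0, 80.0], [520.0, 61.0, 94.0], [520.0, 73.0, 96.0]]
pan 75 px 261 275 182 193 [[482.0, 28.0, 48.0], [482.0, 31.0, 50.0], [510.0, 41.0, 58.0], [531.0, 106.0, 64.0], [531.0, 107.0, 65.0]]
the job is handed in; nothing more can be done
None
```

I handed the job in at 23.3 s with the weight standing in the pan, the head gripped at about 59 N, the load arm level as judged by its roughly 12 mm rise in the side camera, and the glue bottle never touched; no verdict came back.

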